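# Bring the pressure pin to the index tongue and point it out

## Robot

A 6-joint arm with a two-finger parallel gripper is mounted at the origin on the work surface. World frame = base frame: x ahead of the robot, y to its left, z up, the work surface at z = 0. Lengths are in mm, angles in degrees, forces in N, time in s.
With the tool pointing down it reaches from about 250 to 800 mm from the base axis. Payload 3.9 kg.
Tool frame: the origin (TCP) lies at the very end of the fingers, on their centre line; the grasp point (between the pads) lies 19 mm behind it (manip.grip_point_offset is the distance from the TCP to the grasp point, in mm); x points along the fingers, y is the direction in which the jaws open and shut, and the axes are right-handed (so a half turn about x gives the same grasp; the last joint's range is limited). The gripper opens to 85 mm and grips with 20 to 120 N. Pads are 22 mm wide; open, the fingers measure 114 mm over their backs; the gripper's body (76 mm by 85 mm) begins 54 mm behind the grasp point. The pads swing forward as they close: fully open they stand 13 mm farther back than shut.
Start: joints at [-70.073, 14.897, -7.913, 67.191, 0, 90], TCP at [178.931, -493.557, 198.404] pointing down, gripper open.
Joint ranges: [-159.42, 159.42], [-47.68, 98.78], [-73.54, 78.23], [-108.79, 121.32], [-90, 84.71], [-180, 180]. Speed limits (degrees/s): [147.25, 147.25, 180, 180, 180, 180].

## Interface

Orientations are given as [roll, pitch, yaw] about the fixed x, y, z axes, in that order (R = Rz(yaw) Ry(pitch) Rx(roll)).
In Python, from workcell import get_obs, get_image, camera_params, hand_in, manip gives the robot as it stands.
- The arm moves only by the tool arm_command, never from a script. Its argument "moves" is a list of rows, each an object with "fingers": the opening, from 0 (shut) to 1 (fully open); "linear": the shift along the tool's x, y, z in cm, a list of three; "dr": the turn, a rotation vector about the tool's x, y, z in degrees, a list of three. In form: [{"fingers": fingers, "linear": [tx, ty, tz], "dr": [rx, ry, rz]}, ...]. A call has 1 to 10 rows; each row is the pose to reach, as a shift and turn from the pose measured when the call began, along the tool's axes at that moment; what a row does not reach only later rows make up. A row lasts 1/8 s, in which the tool goes at most 62.5 mm and 10.7 degrees, less where a joint would pass 70% of its speed; a pose out of reach is approached as far as the arm can. A call with a gripper value outside its range is refused whole. The fingers move at their own pace and stop on an object; "squeeze" is the grip in N (left out, the last holds). Time passes only in rows, so rows that repeat a pose let the fingers close. It gives the time, the measured TCP pose, the force and the opening at its end, in the units of the state.
- get_obs(): the state, without advancing time (a new reading comes with each control period).
- get_image(name): name is "scene" or "side" or "wrist"; returns the picture (420x560x3 uint8, blue, green, red); there is no depth.
- camera_params(name): a dict with "vfov" (degrees; the focal length in pixels is half the picture's height over the tangent of half this angle, whatever the lens; pixels are square), "cx", "cy" (the principal point, pixels), "D" ([k1, k2, p1, p2, k3] as OpenCV has them; the pictures are not rectified), "xyz" and "orientation" of the camera in the world. Camera axes: x right, y down, z forward; pixel columns grow to the right and rows downward; lengths in mm; the calibration is good to about 2 mm. A picture is of the moment at which its call begins: read the wrist's pose just before it. camera_params takes no time and is no camera call; for the wrist camera it gives the pose at the moment of the call.
- hand_in(): hands the job in, once; it reports no verdict.
The state is a dict: "t": time; "qpos": joint angles; "dq": joint speeds; "tau": joint torques, N m; "eef_pos": TCP position; "tcp_rot": TCP orientation; "wrist_force": force on the tool from outside, world axes, zero at the start; "ft_torque": the same for the moment, N m; "grip_width": finger opening in mm.
Only numpy, scipy, OpenCV 4.12 (cv2) and the standard library are available. Lean on these libraries where they do the work, as an engineer would, in place of code of your own. Each camera call takes 0.05 s, during which the arm holds its last target. There are 200 camera calls.

## Task

Gently push the parts turntable round until the polished steel pressure pin stands in line with the dark steel index tongue beside it, leaving it at rest there; touch none of the parts on it. Then point out the pin to the fitter across the bench, from straight above: hold the fingertips about a finger's breadth over its top for two seconds without touching it. Finally lift the hand well clear, leaving everything else on the bench where it was.

Things in the scene. Friction and masses are not known exactly. Their poses are not given: they have to be found in the camera images.
- turntable_foot: Fixed foot of the turntable, a dark steel disc (150 mm diameter) under the platter. Origin on the bearing axis at bench level, z up. Its index tongue sticks out along its own +x axis, roughly away from the robot (yaw within 0.8 rad). The pin is in line when it stands over the line from the axis to the tongue's tip: y = 0 and x positive in this frame.
- tongue_tip (a point): Outermost tip of the index tongue, a flat dark steel bar lying on the bench (30 mm wide, ending in a pointed head 51 mm wide, at most 12 mm high) that sticks out from under the platter. The tip is 198 mm from the bearing axis, 12 mm above the bench. The tongue belongs to the foot and does not turn.
- platter_hub (a point): Top centre of the hub (48 mm diameter) of the black platter, on the bearing axis, 56 mm above the bench; axes turn with the platter, z up. Platter: round tray 270 mm diameter, floor 32 mm and rim top 50 mm above the bench. Six walls, 50 mm above the bench, make six compartments centred at 0, 60, ... 300 degrees from x; in each one part stands about 80 mm from the axis.
- post (a point): Top centre of one of six like black finger posts for pushing the platter round. They stand on the rim at the walls' outer ends, at 30, 90, 150, 210, 270, 330 degrees from the platter_hub point's x axis (this one at 30), 126 mm from the bearing axis. 14 mm diameter, top 90 mm above the bench. Push sideways along the post's circle about the axis.
- platter (a joint): Angle of the platter in rad since the start (0 at the start), positive anticlockwise seen from above. It turns freely either way without stops; bearing friction (about 0.12 N m, some 1 N at a post) makes it stop almost at once and stay where it is left. Turn it gently: under 2 rad/s.
- pressure_pin: Loose polished steel pressure pin, standing upright: flat round foot 28 mm diameter by 6 mm, collar 16 mm diameter to 18 mm height, then a slender plain stem of 10 mm diameter; 56 mm tall. It is the only part with a thin bare stem. Origin at the centre of its underside, z up. It rides round with the platter. Which compartment it stands in differs every time.
- pin_top (a point): Centre of the pressure pin's top end, 56 mm above its underside (88 mm above the bench).
- inlet_connector: Loose brass inlet connector with hexagonal foot 30 mm across and ribbed spout, 44 mm tall, standing in a compartment. Origin at the centre of its underside. Not to be touched.
- spring_retainer: Loose steel spring retainer, a flanged ring 36 mm diameter, 16 mm tall, lying flat in a compartment. Origin at the centre of its underside. Not to be touched.
- injector_1: Loose injector standing upright in a compartment: dark steel body 26 mm diameter at the foot, a small black plug at its side, olive-green rubber cap 23 mm diameter on top, 62 mm tall. One of three alike. Origin at the centre of its underside. Not to be touched.
- injector_2: Loose injector standing upright in a compartment: dark steel body 26 mm diameter at the foot, a small black plug at its side, olive-green rubber cap 23 mm diameter on top, 62 mm tall. One of three alike. Origin at the centre of its underside. Not to be touched.
- injector_3: Loose injector standing upright in a compartment: dark steel body 26 mm diameter at the foot, a small black plug at its side, olive-green rubber cap 23 mm diameter on top, 62 mm tall. One of three alike. Origin at the centre of its underside. Not to be touched.
- cleaner_can: Grey closed can 60 mm diameter, 160 mm tall, standing on the bench to the left. Origin at the centre of its underside. Bystander, to be left alone.
- spanner: Steel spanner 170 mm long lying on the bench to the right. Origin under its middle, x along it. Bystander, to be left alone.
- washer_tin: Small open steel tin 70 mm diameter, 40 mm tall, on the bench to the right. Origin at the centre of its underside. Bystander, to be left alone.

How it is judged:
By the outcome, as a careful person would: the job done as asked, in the order asked, and still so for the second after the job is handed in, with the robot touching nothing.
It also fails if it takes over 64 s, if anything falls off the work surface, if the arm or the gripper's body presses on something with over 40 N, if the wrist force passes 120 N, or if a joint passes its speed limit or range.

## Working session

There is one attempt and no reset: what is moved stays moved. The work goes in short steps, Python scripts to look and compute and a tool call to move; the robot and the scene stay as the last step left them, time stands still between calls to the robot, and variables do not carry over. Pictures are saved under pics/ and viewed, about 8 in all and at most 12, crops included, and the job is handed in when it is done.

Besides the shell and the picture viewer there is one more tool, called after ">>>" as name([rows], argument=value, ...), one row to a line, values as JSON. arm_command: Moves the arm, as the interface text tells. Its arguments: {"type":"object","properties":{"moves":{"type":"array"},"squeeze":{"type":"number"}},"required":["moves"]}

```bash
mkdir -p pics; ls
python3 - <<'E'
from workcell import *
import cv2
for n in("scene","side"):
    cv2.imwrite(f"pics/{n}0.png",get_image(n)); print(n,camera_params(n))
o=get_obs(); print(o)
print(camera_params("wrist"))
E
```

```text
pics
scene {'vfov': 44.44879340483447, 'cx': 271.4951866406693, 'cy': 208.9607654404155, 'D': array([-0.11801383,  0.        ,  0.        ,  0.        ,  0.        ]), 'xyz': array([1620.22906552, -236.17935243,  754.35930239]), 'orientation': array([-123.06605785,   -1.13662493,   77.77296451])}
side {'vfov': 42.84808981291157, 'cx': 284.78912850655786, 'cy': 213.1982816580195, 'D': array([-0.16534204,  0.        ,  0.        ,  0.        ,  0.        ]), 'xyz': array([ 535.06386312, 1082.04607844,  996.99381854]), 'orientation': array([-131.03918728,    0.92276773, -176.25048408])}
{'t': 0.1, 'qpos': array([-7.00706926e+01,  1.49338297e+01, -7.97668670e+00,  6.71922836e+01,
       -4.83293648e-04,  8.99988010e+01]), 'dq': array([-0.03140645, -0.00826817,  0.1871191 ,  0.02050135,  0.04993735,
        0.03764239]), 'tau': array([ 1.50180425e-03, -4.06508267e+01,  2.54528296e+01,  1.01232479e-02,
       -3.98808334e-05, -8.88592922e-06]), 'eef_pos': array([ 178.72010381, -492.92964851,  197.64228441]), 'tcp_rot': array([-89.73183651,  89.89719892, 110.19867036]), 'wrist_force': array([-0.25211348, -0.82261512, -0.26010361]), 'ft_torque': array([-0.01039683,  0.02008433, -0.02553132]), 'grip_width': 85.3317639736946}
{'vfov': 64.59834997389908, 'cx': 276.10986636162033, 'cy': 208.83411082752488, 'D': array([0.01851225, 0.        , 0.        , 0.        , 0.        ]), 'xyz': array([ 242.88054269, -469.91106727,  372.27326875]), 'orientation': array([164.70622385,   0.16667175, -70.14752758])}
```

View pics/scene0.png

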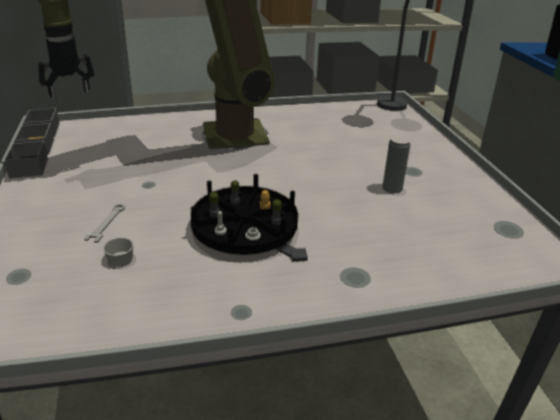

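View pics/side0.png

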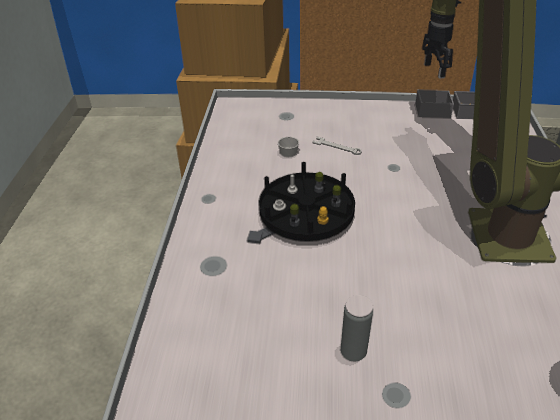

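The scene view shows the platter around (245,217), the pin at about (220,222) and the tongue tip at about (305,254). In the side view the pin is at (292,184) and the tongue tip at about (249,238).

```bash
cat > h.py <<'E'
import numpy as np, cv2
from workcell import *
from scipy.spatial.transform import Rotation as R
def K(c):
    f=210/np.tan(np.radians(c["vfov"]/2)); return np.array([[f,0,c["cx"]],[0,f,c["cy"]],[0,0,1]])
def rot(o): return R.from_euler("xyz",o,degrees=True).as_matrix()
def ray(c,px):
    p=cv2.undistortPoints(np.array(px,float).reshape(-1,1,2),K(c),np.array(c["D"])).reshape(-1,2)
    return np.c_[p,np.ones(len(p))]@rot(c["orientation"]).T
def onz(c,px,z):
    d=ray(c,px); return c["xyz"]+d*((z-c["xyz"][2])/d[:,2])[:,None]
def proj(c,X):
    Rm=rot(c["orientation"]).T
    return cv2.projectPoints(np.array(X,float).reshape(-1,1,3),cv2.Rodrigues(Rm)[0],-Rm@c["xyz"],K(c),np.array(c["D"]))[0].reshape(-1,2)
E
python3 - <<'E'
from h import *
for n,tip,pin,cen in(("scene",(306,257),(221,212),(245,214)),("side",(249,238),(293,176),(308,202))):
    c=camera_params(n)
    print(n,"tip",onz(c,[tip],12).round(),"pin",onz(c,[pin],88).round(),"cen",onz(c,[cen],50).round())
o=get_obs();print(rot(o["tcp_rot"]).round(3)); c=camera_params("wrist"); print(rot(c["orientation"]).round(3))
E
```

```text
scene tip [[723.  55.  12.]] pin [[ 614. -126.   88.]] cen [[576. -63.  50.]]
side tip [[714.  59.  12.]] pin [[ 605. -119.   88.]] cen [[561. -53.  50.]]
[[-0.001  0.341 -0.94 ]
 [ 0.002 -0.94  -0.341]
 [-1.    -0.002  0.   ]]
[[ 0.34  -0.907 -0.249]
 [-0.941 -0.328 -0.087]
 [-0.003  0.264 -0.965]]
```

>>> arm_command([
  {"fingers":0.4,"linear":[-6,0,0],"dr":[0,0,0]},
  {"fingers":0.4,"linear":[-10,-28,-53],"dr":[-13,0,0]},
  {"fingers":0.4,"linear":[-10,-28,-53],"dr":[-13,0,0]},
  {"fingers":0.4,"linear":[-10,-28,-53],"dr":[-13,0,0]},
  {"fingers":0.4,"linear":[-10,-28,-53],"dr":[-13,0,0]},
  {"fingers":0.4,"linear":[-10,-28,-53],"dr":[-13,0,0]},
  {"fingers":0.4,"linear":[-10,-28,-53],"dr":[-13,0,0]},
  {"fingers":0.4,"linear":[-10,-28,-53],"dr":[-13,0,0]},
  {"fingers":0.4,"linear":[-10,-28,-53],"dr":[-13,0,0]},
  {"fingers":0.4,"linear":[-10,-28,-53],"dr":[-13,0,0]},
])

```text
t: 1.35
eef_pos: [556.9, -75.7, 295.3]
tcp_rot: [-84.6, 89.9, 128.4]
wrist_force: [0.3, -0.7, 0.6]
grip_width: 34.4
```

>>> arm_command([
  {"fingers":0.4,"linear":[0,0,0],"dr":[0,0,0]},
  {"fingers":0.4,"linear":[0,0,0],"dr":[0,0,0]},
])

```text
t: 1.6
eef_pos: [556.4, -75.5, 294.6]
tcp_rot: [-53.1, 89.8, 159.9]
wrist_force: [-0.9, -0.4, 0.2]
grip_width: 33.9
```

Run:
```python
from h import *
import pickle
o=get_obs();c=camera_params("wrist");im=get_image("wrist");cv2.imwrite("pics/w1.png",im);pickle.dump((o,c),open("w1.pkl","wb"))
print(o["t"],o["eef_pos"],o["qpos"].round(1),o["grip_width"],o["wrist_force"]);print(rot(o["tcp_rot"]).round(3))
```

```text
1.6 [556.37436643 -75.54208804 294.57154165] [ -7.8  17.7  10.3  82.8   0.  139.2] 33.88361119414054 [-0.9407469  -0.44687964  0.24382294]
[[-0.003  0.545 -0.839]
 [ 0.001 -0.839 -0.545]
 [-1.    -0.003  0.002]]
```

View pics/w1.png

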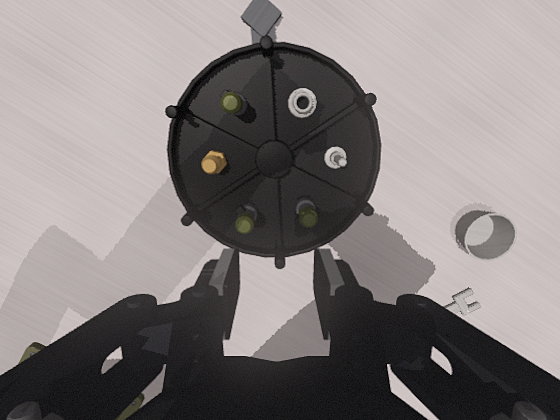

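The wrist view shows the hub at (275,160), with post tops at (280,262), (369,209), (371,99), (266,42), (171,111) and (187,219). The pin is on the right at about (340,160). The tongue is at the top and may be clipped, so I'll zoom in.

Run:
```python
from h import *
import pickle
im=cv2.imread("pics/w1.png");o,c=pickle.load(open("w1.pkl","rb"))
a=cv2.resize(im[0:60,225:305],None,fx=6,fy=6,interpolation=1);b=cv2.resize(im[135:185,315:365],None,fx=6,fy=6,interpolation=1)
v=np.zeros((360,790,3),np.uint8);v[:,:480]=a;v[:300,485:785]=b;cv2.imwrite("pics/crop1.png",v)
P=onz(c,[(280,262),(369,209),(371,99),(266,42),(171,111),(187,219)],90)
h=onz(c,[(275,160)],56)[0];m=P.mean(0);print(P.round(1),h,m)
d=P-m;print(np.hypot(d[:,0],d[:,1]),np.degrees(np.arctan2(d[:,1],d[:,0])))
```

```text
[[ 471.2 -135.5   90. ]
 [ 585.4 -186.5   90. ]
 [ 685.  -113.4   90. ]
 [ 670.6   11.8   90. ]
 [ 556.4   62.2   90. ]
 [ 457.4  -12.    90. ]] [569.85777627 -64.05869384  56.        ] [570.98646197 -62.21125872  90.        ]
[123.79674583 125.0786324  124.95186251 124.11487019 125.31232927
 124.19212677] [-143.71837782  -83.38939211  -24.20790208   36.63074724   96.68505022
  156.14483257]
```

View pics/crop1.png

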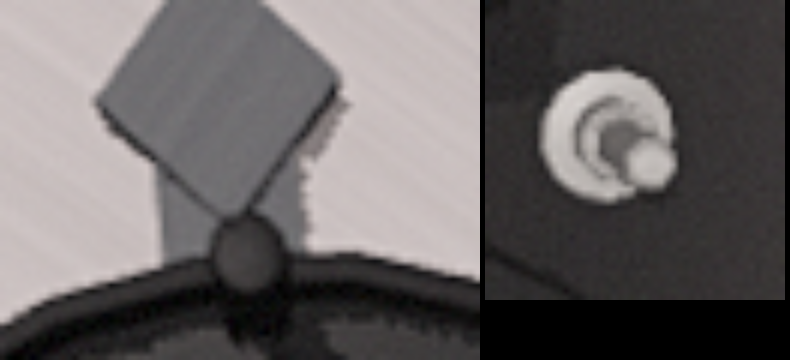

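Run:
```python
from h import *
import pickle
o,c=pickle.load(open("w1.pkl","rb"))
C=np.array([570.5,-63])
T=onz(c,[(241.2,17),(281.3,13.3),(265,36.3),(259.9,-9.2)],12)[:,:2]
print(T.round(1),np.linalg.norm(T[0]-T[1]))
pol=lambda p:(np.hypot(*(p-C)).round(1),np.degrees(np.arctan2(*(p-C)[::-1])).round(2))
for p in(T[0]/2+T[1]/2,T[2],T[3]):print("tongue",pol(p))
for px,z in(((343.3,162.2),88),((335.3,157.2),38)):print("pin",onz(c,[px],z),pol(onz(c,[px],z)[0,:2]))
d=T[1]-T[0];print("perp",np.degrees(np.arctan2(d[1],d[0]))+90)
```

```text
[[689.   62.6]
 [719.   23.5]
 [686.9  26.7]
 [725.   58.2]] 49.2709500138537
tongue (np.float64(170.5), np.float64(38.46))
tongue (np.float64(147.0), np.float64(37.63))
tongue (np.float64(196.4), np.float64(38.1))
pin [[ 613.63230209 -129.02539404   88.        ]] (np.float64(78.9), np.float64(-56.84))
pin [[ 613.17300952 -128.43202693   38.        ]] (np.float64(78.1), np.float64(-56.89))
perp 37.56826686136556
```

>>> arm_command([
  {"fingers":0.4,"linear":[0,0.2,5],"dr":[-2,0,0]},
  {"fingers":0.4,"linear":[0,0.45,10.9],"dr":[-3.3,0,0]},
  {"fingers":0.4,"linear":[4,0.45,10.9],"dr":[-3.3,0,0]},
  {"fingers":0.4,"linear":[9,0.45,10.9],"dr":[-3.3,0,0]},
  {"fingers":0.4,"linear":[14,0.45,10.9],"dr":[-3.3,0,0]},
  {"fingers":0.4,"linear":[14,0.45,10.9],"dr":[-3.3,0,0]},
  {"fingers":0.4,"linear":[14,0.45,10.9],"dr":[-3.3,0,0]},
])

```text
t: 2.52
eef_pos: [467.2, -140.1, 156.9]
tcp_rot: [-76.0, 90.0, 140.2]
wrist_force: [0.2, 0.1, 0.5]
grip_width: 33.9
```

Run:
```python
from h import *
o=get_obs();c=camera_params("wrist");im=get_image("wrist");cv2.imwrite("pics/w2.png",im)
print(o["t"],o["eef_pos"],o["qpos"].round(1),o["grip_width"]);r=rot(o["tcp_rot"]);print(r.round(3))
print("need tool",r.T@(np.array([469,-137.6,61])-o["eef_pos"]),"yang",np.degrees(np.arctan2(r[1,1],r[0,1])))
```

```text
2.525 [ 467.17736503 -140.07218088  156.93032983] [-16.7  12.6 -17.4  60.    0.  127.2] 33.94304515501138
[[-0.     0.59  -0.808]
 [ 0.    -0.808 -0.59 ]
 [-1.    -0.001  0.   ]]
need tool [95.93042191 -0.8665164  -2.94366437] yang -53.864286325512865
```

View pics/w2.png

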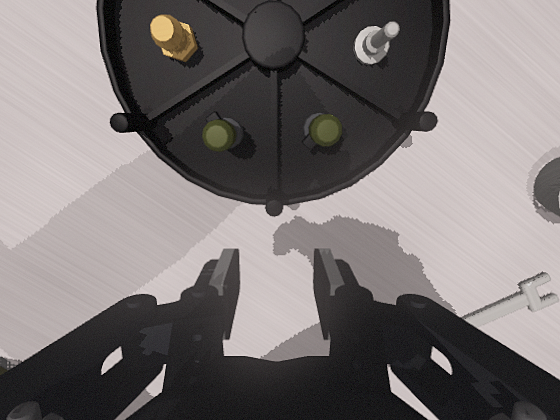

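The fingers sit symmetrically about the post at (275,207), so I'll descend.

>>> arm_command([
  {"fingers":0.4,"linear":[2.5,0,-0.1],"dr":[0,0,0]},
  {"fingers":0.4,"linear":[5,0,-0.1],"dr":[0,0,0]},
  {"fingers":0.4,"linear":[7.5,0,-0.1],"dr":[0,0,0]},
  {"fingers":0.4,"linear":[9.5,0,-0.1],"dr":[0,0,0]},
  {"fingers":0.4,"linear":[9.5,0,-0.1],"dr":[0,0,0]},
  {"fingers":0.4,"linear":[9.5,0,-0.1],"dr":[0,0,0]},
])

```text
t: 3.32
eef_pos: [471.0, -140.2, 64.5]
tcp_rot: [130.6, 89.7, -13.3]
wrist_force: [-0.3, -0.5, 0.0]
grip_width: 34.3
```

```bash
cat > arc.py <<'E'
from h import *
import sys
o=get_obs();r=rot(o["tcp_rot"]);C=np.array([570.5,-63]);d=o["eef_pos"][:2]-C
a0=np.degrees(np.arctan2(d[1],d[0]));ya=np.degrees(np.arctan2(r[1,1],r[0,1]))
print(o["t"],o["eef_pos"].round(1),o["wrist_force"].round(1),"rad",np.hypot(*d).round(1),"ang",a0.round(2),"yaw err",(ya-a0-90+180)%360-180,o["qpos"].round(0))
for a in map(float,sys.argv[1:]):
    t=np.radians(a);p=C+127.5*np.array([np.cos(t),np.sin(t)])
    print(a,(r.T@(np.r_[p,61]-o["eef_pos"])/10).round(2),"dr",-(a+90-ya+180)%360-0 if 0 else round(-((a+90-ya+180)%360-180),1))
E
python3 arc.py -140 -136 -131 -126 -121 -116 -111 -106 -101 -96
```

```text
3.325 [ 471.  -140.2   64.5] [-0.3 -0.5  0. ] rad 125.9 ang -142.2 yaw err -1.6437167740248242 [-17.  17. -26.  46.   0. 127.]
-140.0 [0.35 0.49 0.14] dr -3.8
-136.0 [0.35 1.38 0.05] dr -7.8
-131.0 [ 0.36  2.47 -0.15] dr -12.8
-126.0 [ 0.36  3.54 -0.44] dr -17.8
-121.0 [ 0.37  4.59 -0.83] dr -22.8
-116.0 [ 0.38  5.59 -1.31] dr -27.8
-111.0 [ 0.38  6.55 -1.87] dr -32.8
-106.0 [ 0.39  7.46 -2.51] dr -37.8
-101.0 [ 0.39  8.31 -3.23] dr -42.8
-96.0 [ 0.4   9.09 -4.02] dr -47.8
```

>>> arm_command([
  {"fingers":0.4,"linear":[0.2,0.5,0.15],"dr":[-3.8,0,0]},
  {"fingers":0.4,"linear":[0.2,1.4,0.05],"dr":[-7.8,0,0]},
  {"fingers":0.4,"linear":[0.2,2.5,-0.15],"dr":[-12.8,0,0]},
  {"fingers":0.4,"linear":[0.2,3.55,-0.45],"dr":[-17.8,0,0]},
  {"fingers":0.4,"linear":[0.2,4.6,-0.85],"dr":[-22.8,0,0]},
  {"fingers":0.4,"linear":[0.2,5.6,-1.3],"dr":[-27.8,0,0]},
  {"fingers":0.4,"linear":[0.2,6.55,-1.85],"dr":[-32.8,0,0]},
  {"fingers":0.4,"linear":[0.2,7.45,-2.5],"dr":[-37.8,0,0]},
  {"fingers":0.4,"linear":[0.2,8.0,-2.95],"dr":[-40.8,0,0]},
  {"fingers":0.4,"linear":[0.2,8.3,-3.25],"dr":[-42.8,0,0]},
])

```text
t: 4.58
eef_pos: [547.9, -188.6, 64.5]
tcp_rot: [85.2, 89.5, -15.7]
wrist_force: [0.1, -0.9, -0.7]
grip_width: 34.2
```

```bash
python3 arc.py -98 -94 -89 -84 -79 -74 -69 -64 -61 -59
python3 - <<'E'
from h import *
cv2.imwrite("pics/w3.png",np.hstack([get_image("wrist"),cv2.resize(get_image("side")[130:270,220:380],None,fx=1.5,fy=3)[:420]]))
E
```

```text
4.575 [ 547.9 -188.6   64.5] [ 0.1 -0.9 -0.7] rad 127.6 ang -100.19 yaw err -0.7781369384264281 [-19.  25. -14.  51.   0.  82.]
-98.0 [ 0.36  0.48 -0.03] dr -3.0
-94.0 [ 0.37  1.37 -0.1 ] dr -7.0
-89.0 [ 0.37  2.47 -0.29] dr -12.0
-84.0 [ 0.38  3.55 -0.57] dr -17.0
-79.0 [ 0.39  4.59 -0.94] dr -22.0
-74.0 [ 0.4   5.61 -1.4 ] dr -27.0
-69.0 [ 0.41  6.57 -1.94] dr -32.0
-64.0 [ 0.41  7.49 -2.57] dr -37.0
-61.0 [ 0.42  8.01 -2.99] dr -40.0
-59.0 [ 0.42  8.35 -3.28] dr -42.0
```

View pics/w3.png

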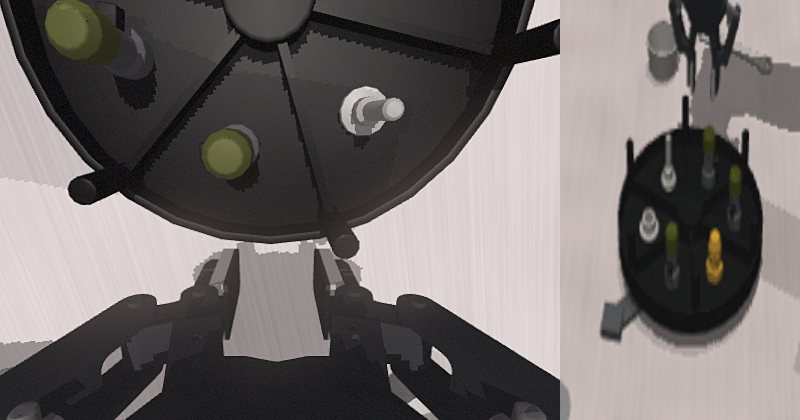

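Run:
```python
from h import *
o=get_obs();r=rot(o["tcp_rot"]);c=camera_params("wrist");s=camera_params("side")
g=[o["eef_pos"]+r@[x,y,0] for x in(0,-10) for y in(-17,17)]
print(o["eef_pos"],"wrist",proj(c,g),"side",proj(s,g))
P=onz(c,[(343,243),(84,190)],90);C=np.array([570.5,-63]);d=P[:,:2]-C
print(P,np.hypot(*d.T),np.degrees(np.arctan2(d[:,1],d[:,0])))
print("posts side",proj(s,P),o["qpos"])
im=get_image("side");cv2.imwrite("pics/s4.png",cv2.resize(im[100:240,240:400],None,fx=5,fy=5,interpolation=cv2.INTER_CUBIC)[:600])
```

```text
[ 547.47669441 -188.35145557   63.99778851] wrist [[243.88927807 243.21519995]
 [304.55811257 243.15116944]
 [242.11426195 250.04347404]
 [306.10459353 249.9767558 ]] side [[319.65376643 169.73132566]
 [308.33885571 168.04165063]
 [319.76392186 166.97458219]
 [308.40255549 165.28927635]]
[[ 581.61901613 -184.77380573   90.        ]
 [ 470.05906827 -136.43208395   90.        ]] [122.28038388 124.42126715] [ -84.78285983 -143.82956682]
posts side [[302.35630485 162.0704951 ]
 [341.11856674 173.10979054]] [-1.90019242e+01  2.47300203e+01 -1.41782417e+01  5.06810693e+01
  2.76700609e-02  8.20300428e+01]
```

View pics/s4.png

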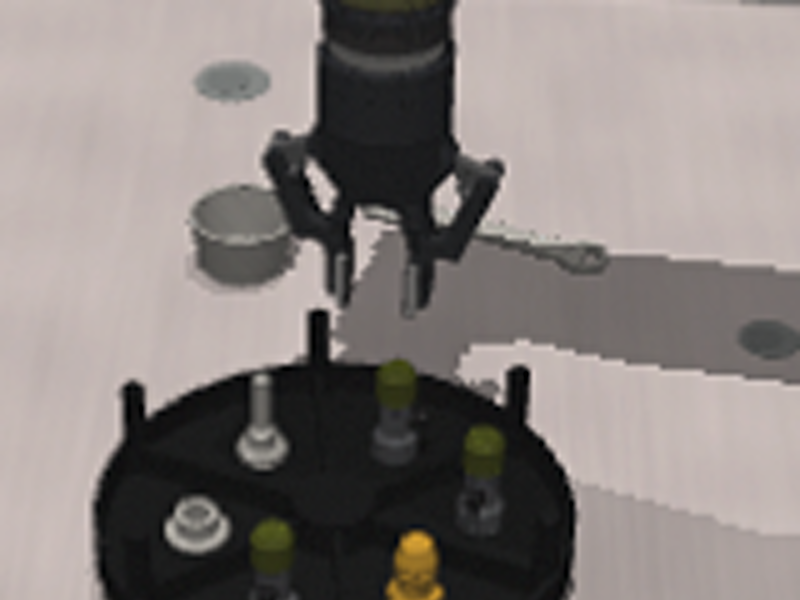

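Run:
```python
from h import *
c=camera_params("wrist");s=camera_params("side")
for pw,ps in(((230,250),(322,162.5)),((322,250),(308.4,161))):
    a=ray(c,[pw])[0];b=ray(s,[ps])[0]
    t=np.linalg.lstsq(np.c_[a,-b],s["xyz"]-c["xyz"],rcond=None)[0]
    print(c["xyz"]+a*t[0],s["xyz"]+b*t[1])
```

```text
[ 528.5452129  -175.44140164   95.32695418] [ 524.72546382 -176.21912472   96.45747155]
[ 570.1248117  -183.42893748   96.03984688] [ 564.08898369 -183.18424578   95.50209154]
```

>>> arm_command([
  {"fingers":0,"linear":[0,0,0],"dr":[0,0,0]},
  {"fingers":0,"linear":[0,0,0],"dr":[0,0,0]},
  {"fingers":0,"linear":[0,0,0],"dr":[0,0,0]},
  {"fingers":0,"linear":[0,0,0],"dr":[0,0,0]},
])

```text
t: 5.22
eef_pos: [546.7, -188.1, 63.6]
tcp_rot: [86.5, 89.7, -14.6]
wrist_force: [0.1, 0.6, -0.6]
grip_width: 0.3
```

Run:
```python
from h import *
o=get_obs();r=rot(o["tcp_rot"]);c=camera_params("wrist");s=camera_params("side")
p=o["eef_pos"];print(o["t"],p,o["grip_width"],"wrist",proj(c,p),"side",proj(s,p))
a=get_image("wrist")[170:330,180:380];b=get_image("side")[110:230,260:360]
v=np.hstack([cv2.resize(a,(500,400)),cv2.resize(b,(300,360))[:400] if 0 else cv2.copyMakeBorder(cv2.resize(b,(300,360),interpolation=2),0,40,0,0,0)])
for q,f,(u0,v0,dx) in((proj(c,p)[0],2.5,(180,170,0)),(proj(s,p)[0],3,(260,110,500))):
    cv2.drawMarker(v,(int((q[0]-u0)*f+dx),int((q[1]-v0)*f)),(0,0,255),0,12,1)
cv2.imwrite("pics/c5.png",v)
```

```text
5.225 [ 546.70222681 -188.12011176   63.64723232] 0.34852567543734164 wrist [[274.25786207 243.16998346]] side [[314.24534885 169.03416978]]
```

View pics/c5.png

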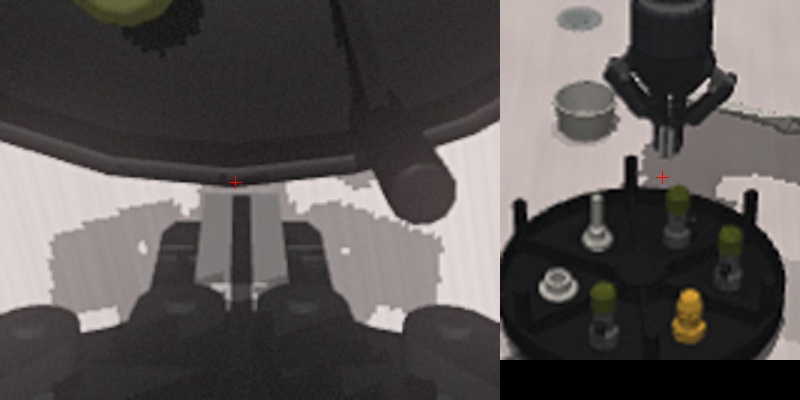

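The closed fingertip appears about 7 px above the projected TCP in the side view, so the tips seem higher than reported. The platter has not moved. I'll check against the scene camera.

Run:
```python
from h import *
o=get_obs();c=camera_params("scene");p=o["eef_pos"]
q=proj(c,[p,p+[0,0,25]]);print(q)
P=np.array([[570.5+126*np.cos(np.radians(a)),-63+126*np.sin(np.radians(a)),90] for a in(-143.7,-83.4,-24.2,36.5)]);k=proj(c,P);print(k)
im=get_image("scene")[140:260,150:310];v=cv2.resize(im,None,fx=5,fy=5,interpolation=2)
for m,col in((q,(0,0,255)),(k,(255,255,0))):
    for u in m: cv2.drawMarker(v,(int((u[0]-150)*5),int((u[1]-140)*5)),col,0,10,1)
cv2.imwrite("pics/c6.png",v)
```

```text
[[192.71133685 208.05366105]
 [192.06151583 199.44854842]]
[[209.14251264 181.36602778]
 [193.37985122 207.36653943]
 [230.20679881 228.10483455]
 [283.84453662 218.91786565]]
```

View pics/c6.png

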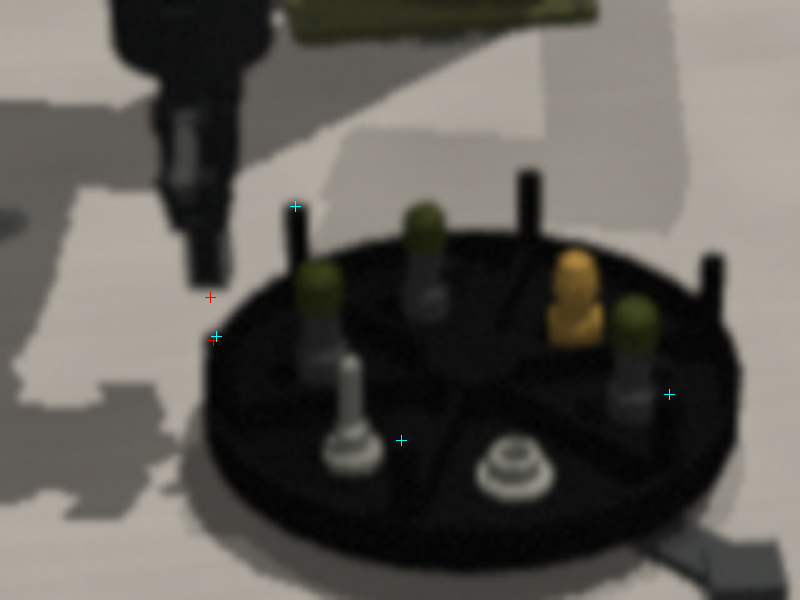

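Run:
```python
from h import *
c=camera_params("scene");s=camera_params("side");w=camera_params("wrist");o=get_obs()
def tri(*l):
    A=[];b=[]
    for c,p in l:
        d=ray(c,[p])[0];d/=np.linalg.norm(d);M=np.eye(3)-d[:,None]*d;A.append(M);b.append(M@c["xyz"])
    A=np.vstack(A);b=np.hstack(b);x,r,_,_=np.linalg.lstsq(A,b,rcond=None);return x.round(1),np.sqrt(r)
print("tip",tri((c,(191.8,197)),(s,(315.7,161.7))),o["eef_pos"])
print("pin",tri((c,(220,211.5)),(s,(292.3,175))), "post-143",tri((c,(209,181)),(s,(343.7,174))))
print("wrist px of tip",proj(w,tri((c,(191.8,197)),(s,(315.7,161.7)))[0]))
```

```text
tip (array([ 542.4, -187.5,   91.9]), array([1.64293904])) [ 546.80373627 -188.16118708   63.68604581]
pin (array([ 607.6, -127.5,   85.5]), array([0.29424167])) post-143 (array([ 462.4, -137.2,   87. ]), array([0.51463535]))
wrist px of tip [[265.02560684 265.05842911]]
```

Fixed-camera triangulation puts the real tip at z≈92–94 while the reading is 64. So the fingertips sit about 29 mm above the reported TCP, and they passed just over the posts. I'll work with that offset, lower carefully with closed fingers and push the next post instead.

>>> arm_command([
  {"fingers":0,"linear":[0.9,0,0],"dr":[0,0,0]},
  {"fingers":0,"linear":[1.8,0,0],"dr":[0,0,0]},
  {"fingers":0,"linear":[2.6,0,0],"dr":[0,0,0]},
  {"fingers":0,"linear":[2.6,0,0],"dr":[0,0,0]},
])

```text
t: 5.88
eef_pos: [545.9, -187.9, 36.4]
tcp_rot: [88.8, 89.8, -12.2]
wrist_force: [0.3, 0.6, 0.6]
grip_width: -0.2
```

```bash
sed -i 's/,61\]/,38]/' arc.py; python3 arc.py -96 -93 -89 -85 -81 -77 -73 -69 -66 -64
```

```text
5.875 [ 545.9 -187.9   36.4] [0.3 0.6 0.6] rad 127.2 ang -101.13 yaw err 0.06814870200659584 [-19.  26. -16.  47.   0.  82.]
-96.0 [-0.15  1.14 -0.02] dr -5.1
-93.0 [-0.15  1.8  -0.1 ] dr -8.1
-89.0 [-0.15  2.68 -0.26] dr -12.1
-85.0 [-0.14  3.54 -0.47] dr -16.1
-81.0 [-0.14  4.39 -0.75] dr -20.1
-77.0 [-0.14  5.21 -1.08] dr -24.1
-73.0 [-0.13  6.01 -1.47] dr -28.1
-69.0 [-0.13  6.78 -1.92] dr -32.1
-66.0 [-0.13  7.34 -2.29] dr -35.1
-64.0 [-0.13  7.7  -2.55] dr -37.1
```

No contact at a reading of 36, which agrees with the offset since a tip at 36 would be in the rim. I'll start pushing.

>>> arm_command([
  {"fingers":0,"linear":[0,0.7,0],"dr":[-3,0,0]},
  {"fingers":0,"linear":[-0.1,1.15,0],"dr":[-5,0,0]},
  {"fingers":0,"linear":[-0.1,1.8,-0.1],"dr":[-8,0,0]},
  {"fingers":0,"linear":[-0.1,2.7,-0.25],"dr":[-12,0,0]},
  {"fingers":0,"linear":[-0.1,3.55,-0.45],"dr":[-16,0,0]},
  {"fingers":0,"linear":[-0.1,4.4,-0.75],"dr":[-20,0,0]},
  {"fingers":0,"linear":[-0.1,5.2,-1.1],"dr":[-24,0,0]},
  {"fingers":0,"linear":[-0.1,6.0,-1.45],"dr":[-28,0,0]},
  {"fingers":0,"linear":[-0.1,6.4,-1.7],"dr":[-30,0,0]},
  {"fingers":0,"linear":[-0.1,6.6,-1.8],"dr":[-31,0,0]},
])

```text
t: 7.12
eef_pos: [614.1, -182.8, 37.7]
tcp_rot: [55.2, 89.8, -14.8]
wrist_force: [-1.4, 0.2, 1.4]
grip_width: -0.1
```

```bash
python3 arc.py -68 -64 -60 -56 -52 -48 -44 -40 -38 -37
python3 - <<'E'
from h import *
# pin: compare against start images
for n in("side","scene"):
    a=cv2.imread(f"pics/{n}0.png").astype(int);b=get_image(n);cv2.imwrite(f"pics/{n}7.png",b)
    box={"side":(160,250,240,370),"scene":(180,265,180,310)}[n]
    g=cv2.cvtColor(b,6)[box[0]:box[1],box[2]:box[3]]; hsv=cv2.cvtColor(b,40)[box[0]:box[1],box[2]:box[3]]
    m=((hsv[...,0]<28)&(hsv[...,0]>10)&(hsv[...,1]>130)&(hsv[...,2]>90)).astype(np.uint8)
    y,x=np.nonzero(m);print(n,"brass",x.mean()+box[2],y.mean()+box[0],len(x))
E
```

```text
7.125 [ 614.1 -182.8   37.7] [-1.4  0.2  1.4] rad 127.5 ang -69.99 yaw err -0.03439078595485512 [-17.  32.  -6.  52.   0.  53.]
-68.0 [-0.03  0.44 -0.  ] dr -2.0
-64.0 [-0.03  1.33 -0.07] dr -6.0
-60.0 [-0.03  2.21 -0.19] dr -10.0
-56.0 [-0.02  3.08 -0.38] dr -14.0
-52.0 [-0.02  3.94 -0.62] dr -18.0
-48.0 [-0.02  4.77 -0.93] dr -22.0
-44.0 [-0.02  5.59 -1.29] dr -26.0
-40.0 [-0.02  6.37 -1.71] dr -30.0
-38.0 [-0.02  6.75 -1.94] dr -32.0
-37.0 [-0.02  6.94 -2.06] dr -33.0
side brass 330.364406779661 208.74576271186442 118
scene brass 254.66666666666669 194.05333333333334 75
```

The push is working: about 1.4 N, and the brass part has moved. I'll continue.

>>> arm_command([
  {"fingers":0,"linear":[0,0.45,0],"dr":[-2,0,0]},
  {"fingers":0,"linear":[0,1.35,-0.05],"dr":[-6,0,0]},
  {"fingers":0,"linear":[0,2.2,-0.2],"dr":[-10,0,0]},
  {"fingers":0,"linear":[0,3.1,-0.4],"dr":[-14,0,0]},
  {"fingers":0,"linear":[0,3.95,-0.6],"dr":[-18,0,0]},
  {"fingers":0,"linear":[0,4.75,-0.95],"dr":[-22,0,0]},
  {"fingers":0,"linear":[0,5.6,-1.3],"dr":[-26,0,0]},
  {"fingers":0,"linear":[0,6.35,-1.7],"dr":[-30,0,0]},
  {"fingers":0,"linear":[0,6.75,-1.95],"dr":[-32,0,0]},
  {"fingers":0,"linear":[0,6.95,-2.05],"dr":[-33,0,0]},
])

```text
t: 8.48
eef_pos: [672.7, -139.7, 37.9]
tcp_rot: [22.6, 89.8, -14.4]
wrist_force: [-1.4, -0.7, 1.0]
grip_width: -0.2
```

```bash
python3 arc.py -35 -31 -27 -23 -19 -15 -11 -8 -6 -5
python3 - <<'E'
from h import *
C=np.array([570.5,-63])
o=get_obs();w=camera_params("wrist");im=get_image("wrist");cv2.imwrite("pics/w8.png",im)
s=camera_params("side");b=get_image("side")
for z in(60,):
  for name,a in(("start",cv2.imread("pics/side0.png")),("now",b)):
    hsv=cv2.cvtColor(a,40)[160:250,240:370];m=((hsv[...,0]<28)&(hsv[...,0]>10)&(hsv[...,1]>130)&(hsv[...,2]>90))
    y,x=np.nonzero(m);p=onz(s,[(x.mean()+240,y.mean()+160)],58)[0,:2]+[6,0];d=p-C;print(name,np.hypot(*d),np.degrees(np.arctan2(d[1],d[0])))
E
```

```text
8.475 [ 672.7 -139.7   37.9] [-1.4 -0.7  1. ] rad 127.8 ang -36.9 yaw err -0.1125596424516857 [-12.  36.   2.  56.  -0.  25.]
-35.0 [-0.01  0.42 -0.04] dr -2.0
-31.0 [-0.01  1.31 -0.1 ] dr -6.0
-27.0 [-0.01  2.19 -0.22] dr -10.0
-23.0 [-0.01  3.06 -0.41] dr -14.0
-19.0 [-0.01  3.92 -0.65] dr -18.0
-15.0 [-0.01  4.75 -0.96] dr -22.0
-11.0 [-0.01  5.57 -1.32] dr -26.0
-8.0 [-0.01  6.16 -1.63] dr -29.0
-6.0 [-0.01  6.54 -1.85] dr -31.0
-5.0 [-0.01  6.73 -1.97] dr -32.0
start 85.13736644384386 121.49057382097422
now 75.16282340602409 173.95255997492495
```

View pics/w8.png

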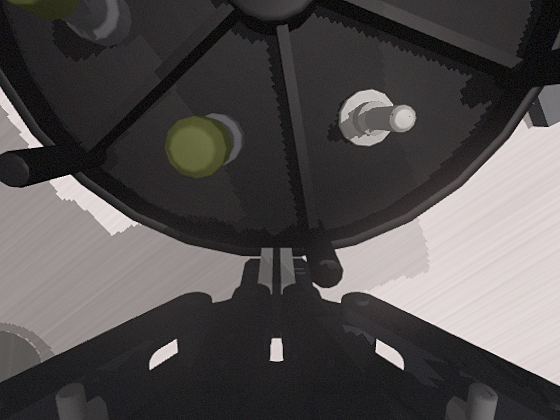

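The wrist view shows the finger behind the post, whose top is at (328,268). The pin top is at (403,118) and its foot at about (366,117). No parts are near the hand.

Run:
```python
from h import *
C=np.array([570.5,-63]);w=camera_params("wrist")
for n,px,z in(("post",(328,268),90),("pintop",(403,118),88),("pinfoot",(366,117),38),("post2",(18,168),90)):
    d=onz(w,[px],z)[0,:2]-C;print(n,np.hypot(*d).round(1),np.degrees(np.arctan2(d[1],d[0])).round(2))
```

```text
post 122.1 -26.4
pintop 78.1 0.42
pinfoot 77.7 0.47
post2 122.0 -86.31
```

>>> arm_command([
  {"fingers":0,"linear":[0,0.45,-0.05],"dr":[-2,0,0]},
  {"fingers":0,"linear":[0,1.3,-0.1],"dr":[-6,0,0]},
  {"fingers":0,"linear":[0,2.2,-0.2],"dr":[-10,0,0]},
  {"fingers":0,"linear":[0,3.05,-0.4],"dr":[-14,0,0]},
  {"fingers":0,"linear":[0,3.9,-0.65],"dr":[-18,0,0]},
  {"fingers":0,"linear":[0,4.75,-0.95],"dr":[-22,0,0]},
  {"fingers":0,"linear":[0,5.55,-1.3],"dr":[-26,0,0]},
  {"fingers":0,"linear":[0,6.15,-1.65],"dr":[-29,0,0]},
  {"fingers":0,"linear":[0,6.55,-1.85],"dr":[-31,0,0]},
  {"fingers":0,"linear":[0,6.75,-1.95],"dr":[-32,0,0]},
])

```text
t: 9.82
eef_pos: [698.1, -74.0, 38.2]
tcp_rot: [-5.9, 89.7, -10.9]
wrist_force: [-0.7, -2.3, -0.2]
grip_width: -0.2
```

```bash
python3 arc.py -4 -3 -2 -1 0 1
python3 - <<'E'
from h import *
C=np.array([570.5,-63]);w=camera_params("wrist");im=get_image("wrist")
for a in(33,38):
    t=np.radians(a);u=np.array([np.cos(t),np.sin(t)])
    L=proj(w,[np.r_[C+u*r,z] for r,z in((78,88),(78,38),(147,12),(170,12),(198,12))]);print(a,L.round(0).tolist())
cv2.imwrite("pics/w9.png",im)
E
```

```text
9.825 [698.1 -74.   38.2] [-0.7 -2.3 -0.2] rad 128.1 ang -4.94 yaw err -0.049250687101675794 [-6. 37.  4. 57. -0. -1.]
-4.0 [ 0.02  0.21 -0.06] dr -1.0
-3.0 [ 0.02  0.43 -0.07] dr -2.0
-2.0 [ 0.02  0.65 -0.08] dr -3.0
-1.0 [ 0.02  0.88 -0.09] dr -4.0
0.0 [ 0.01  1.1  -0.11] dr -5.0
1.0 [ 0.01  1.32 -0.13] dr -6.0
33 [[407.0, 115.0], [369.0, 115.0], [420.0, 206.0], [439.0, 233.0], [461.0, 265.0]]
38 [[423.0, 102.0], [380.0, 106.0], [437.0, 193.0], [459.0, 219.0], [484.0, 249.0]]
```

View pics/w9.png

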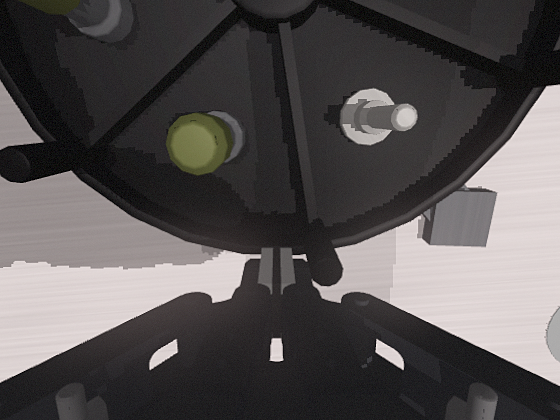

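The wrist view shows the tongue head with corners at (435,188), (497,193), (488,247) and (430,243). The pin top is at (404,117), about 6° short.

```bash
cat > al.py <<'E'
from h import *
import sys,json
C=np.array([570.5,-63]);w=camera_params("wrist")
for n,px,z in json.loads(sys.argv[1]):
    d=onz(w,[px],z)[0,:2]-C;print(n,np.hypot(*d).round(1),np.degrees(np.arctan2(d[1],d[0])).round(2))
im=cv2.imread(sys.argv[2]) if len(sys.argv)>2 else get_image("wrist")
g=cv2.cvtColor(im,6)
_,l,s,c=cv2.connectedComponentsWithStats((g>140).astype(np.uint8)[80:150,320:460])
for i in range(1,len(s)):
    if s[i][4]>40:print("bright",s[i],c[i]+[320,80])
E
python3 al.py '[["near",[435,188],12],["tip",[488,247],12],["L",[497,193],12],["R",[430,243],12],["mid",[462.5,218],12],["pintop",[404,117],88],["foot",[367,117],38]]' pics/w9.png
```

```text
near 143.8 38.36
tip 198.5 38.79
L 174.2 46.78
R 172.6 30.45
mid 171.2 38.7
pintop 78.2 32.18
foot 78.2 32.11
bright [ 27   8  47  20 529] [371.43289225  97.88279773]
bright [ 75  24  22  27 443] [405.44243792 116.77426637]
bright [ 23  44  49  21 578] [365.57785467 134.07958478]
```

>>> arm_command([
  {"fingers":0,"linear":[0,0.4,-0.05],"dr":[-2,0,0]},
  {"fingers":0,"linear":[0,0.75,-0.1],"dr":[-3.5,0,0]},
  {"fingers":0,"linear":[0,1.05,-0.1],"dr":[-5,0,0]},
  {"fingers":0,"linear":[0,1.25,-0.1],"dr":[-5.7,0,0]},
  {"fingers":0,"linear":[0,1.35,-0.1],"dr":[-6,0,0]},
  {"fingers":0,"linear":[0,1.35,-0.1],"dr":[-6,0,0]},
])

```text
t: 10.62
eef_pos: [698.3, -60.0, 38.2]
tcp_rot: [-2.5, 89.7, -1.5]
wrist_force: [-1.4, 1.1, 0.5]
grip_width: 0.1
```

```bash
python3 arc.py 0 1 2
python3 - <<'E'
from h import *
im=get_image("wrist");cv2.imwrite("pics/w10.png",im)
cv2.imwrite("pics/w10c.png",cv2.resize(im[70:270,330:560],None,fx=3,fy=3,interpolation=2))
E
```

```text
10.625 [698.3 -60.   38.2] [-1.4  1.1  0.5] rad 127.8 ang 1.36 yaw err -0.3196133159686383 [-5. 37.  4. 57.  0. -6.]
0.0 [ 0.02 -0.3  -0.04] dr 1.0
1.0 [ 0.02 -0.08 -0.03] dr 0.0
2.0 [ 0.01  0.14 -0.03] dr -1.0
```

View pics/w10c.png

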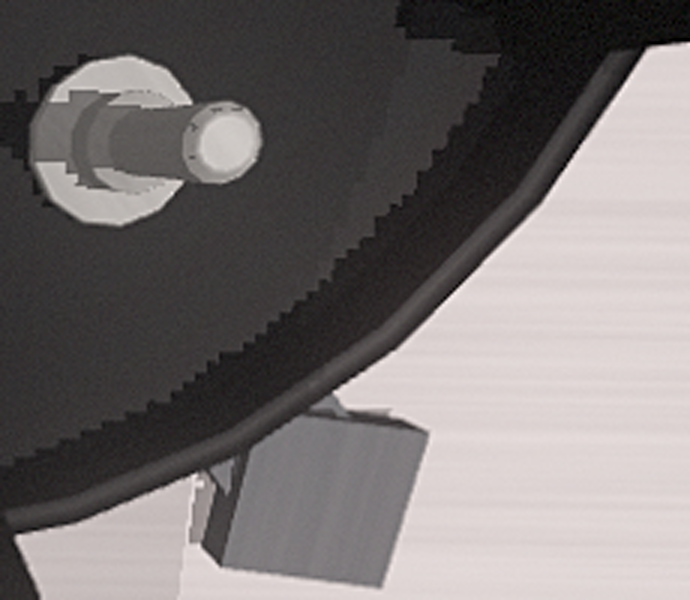

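The crop shows the pin top at (226,143) and the head corners at (382,586) for the tip, (428,433) and (222,566).

```bash
python3 al.py '[["tip",[457.3,265.3],12],["L",[472.7,214.3],12],["R",[404,258.7],12],["mid",[438.4,236.5],12],["pintop",[405.3,117.7],88],["foot",[369,117],38]]' pics/w10.png
python3 - <<'E'
from h import *
o=get_obs();r=rot(o["tcp_rot"]);print("tool of pin",r.T@(np.array([570.5+78.3*np.cos(np.radians(38.4)),-63+78.3*np.sin(np.radians(38.4)),0])-o["eef_pos"]))
E
```

```text
tip 196.6 38.56
L 173.6 46.77
R 173.4 30.27
mid 171.8 38.71
pintop 78.6 38.57
foot 78.8 38.91
bright [ 26   9  48  17 488] [371.69262295  97.38319672]
bright [ 75  24  22  27 433] [405.12471132 117.23094688]
bright [ 22  44  49  21 575] [365.2573913  134.17043478]
tool of pin [ 37.81846525  46.80763531 -65.79797912]
```

Pin is at 38.7° and the tongue at 38.6°, so they are in line. I'll back off the post and lift.

>>> arm_command([
  {"fingers":0,"linear":[0,-0.6,0],"dr":[0,0,0]},
  {"fingers":0,"linear":[0,-1.5,0],"dr":[0,0,0]},
  {"fingers":0,"linear":[-3,-1.5,0.3],"dr":[0,0,0]},
  {"fingers":0,"linear":[-7,-1.5,0.3],"dr":[0,0,0]},
  {"fingers":0,"linear":[-12,-1.5,0.3],"dr":[0,0,0]},
  {"fingers":0,"linear":[-14,-1.5,0.3],"dr":[0,0,0]},
  {"fingers":0,"linear":[-14,-1.5,0.3],"dr":[0,0,0]},
])

```text
t: 11.55
eef_pos: [702.5, -75.8, 180.5]
tcp_rot: [-4.7, 89.5, -3.7]
wrist_force: [0.0, -0.2, -0.0]
grip_width: 0.0
```

Run:
```python
from h import *
o=get_obs();w=camera_params("wrist");im=get_image("wrist");cv2.imwrite("pics/w11.png",im)
r=rot(o["tcp_rot"]);print(o["t"],o["eef_pos"],o["wrist_force"]);print(r.round(3))
C=np.array([570.5,-63]);t=np.radians(38.6);u=np.array([np.cos(t),np.sin(t)])
E=proj(w,[np.r_[C+u*78.5,88],np.r_[C+u*78.5,38],np.r_[C+u*170,12]]);print("expected",E.round(1))
g=cv2.cvtColor(im,6).astype(np.uint8);x,y=E[0].astype(int)
roi=g[y-40:y+40,x-50:x+50]
n,l,s,c=cv2.connectedComponentsWithStats((roi>130).astype(np.uint8))
for i in range(1,n):
    if s[i][4]>15:print(s[i],c[i]+[x-50,y-40])
np.set_printoptions(linewidth=250);print(roi[::4,::4])
p=np.r_[C+u*78.5,77];print("tool move",r.T@(p-o["eef_pos"])/10)
for n in("side","scene"):cv2.imwrite(f"pics/{n}11.png",get_image(n))
```

```text
11.55 [702.47396736 -75.7799613  180.46892996] [ 0.00513849 -0.15693323 -0.00811706]
[[ 0.009 -0.017  1.   ]
 [-0.001  1.     0.017]
 [-1.    -0.001  0.009]]
expected [[357.1 110.9]
 [344.2 111.6]
 [388.9 183.9]]
[ 26  26  26  10 146] [346.14383562 100.60958904]
[46 36 10 11 83] [357.90361446 110.80722892]
[ 24  46  28  11 177] [343.73446328 121.07344633]
[90 69 10 11 62] [403.        145.5483871]
[[ 49  42  43  42  48  50  44  47  44  51  49  46  49  44  46  31  18  20  16  55  54  54  52  55  55]
 [ 41  46  45  45  49  46  48  51  42  53  49  50  47  50  53  49  49  53  11  20  18  39  58  51  56]
 [ 46  43  47  48  50  52  47  51  47  50  48  51  48  48  46  49  51  48  51  30  31  24  17  21  64]
 [ 44  44  48  49  48  44  50  46  52  47  51  53  52  51  53  51  49  53  53  49  50  56  36  17  23]
 [ 42  46  47  46  47  50  50  47  48  48  51  51  49  50  52  50  47  53  52  53  45  51  59  31  28]
 [ 48  47  49  46  43  48  50  50  52  54  52  46  48  51  55  52  52  51  50  55  51  53  58  28  26]
 [ 42  42  45  46  48  52  50  51  47  49  43  51  52  50  53  54  54  53  53  51
[... 709 characters left out ...]
  60  60  58  68  62  67  35  38]
 [ 55  47  43  52  51  44  54  47 122 173 166  53  54  57  53  54  57  57  59  67  65  65  36  42  37]
 [ 52  49  50  42  51  52  51  56  57  52  59  51  57  59  56  57  60  61  59  69  64  69  38  36  38]
 [ 53  55  47  49  43  52  54  50  54  57  53  56  54  56  54  60  61  64  69  64  40  44  42  39  48]
 [ 48  53  48  48  49  51  52  51  52  52  55  54  56  60  56  60  56  59  66  67  35  38  39  40  65]
 [ 38  54  46  49  48  51  51  54  53  55  55  55  59  59  60  56  62  62  66  39  40  39  42  69 204]
 [ 32  55  48  54  46  51  49  53  53  50  53  59  58  57  57  60  61  42  40  30  40  43  66 109 184]]
tool move [10.27770836  6.30503589 -7.04897001]
```

The pin top is where expected after release, at (357.9,110.8). I'll move above it, stopping high at first.

>>> arm_command([
  {"fingers":0,"linear":[0,3,-3.5],"dr":[0,0,0]},
  {"fingers":0,"linear":[0,6.3,-7.05],"dr":[0,0,0]},
  {"fingers":0,"linear":[0,6.3,-7.05],"dr":[0,0,0]},
  {"fingers":0,"linear":[4,6.3,-7.05],"dr":[0,0,0]},
  {"fingers":0,"linear":[7,6.3,-7.05],"dr":[0,0,0]},
  {"fingers":0,"linear":[8.5,6.3,-7.05],"dr":[0,0,0]},
  {"fingers":0,"linear":[8.5,6.3,-7.05],"dr":[0,0,0]},
  {"fingers":0,"linear":[8.5,6.3,-7.05],"dr":[0,0,0]},
])

```text
t: 12.7
eef_pos: [629.6, -13.6, 92.1]
tcp_rot: [1.7, 89.8, 2.7]
wrist_force: [0.5, -0.7, 0.2]
grip_width: 0.2
```

Run:
```python
from h import *
np.set_printoptions(linewidth=250)
o=get_obs();r=rot(o["tcp_rot"]);print(o["t"],o["eef_pos"],o["wrist_force"]);print(r[:,0].round(4))
C=np.array([570.5,-63]);t=np.radians(38.6);u=np.array([np.cos(t),np.sin(t)])
print("tool move",r.T@(np.r_[C+u*78.5,77]-o["eef_pos"])/10)
for n in("side","scene"):
    c=camera_params(n);im=get_image(n);cv2.imwrite(f"pics/{n}12.png",im);old=cv2.imread(f"pics/{n}11.png")
    P=np.r_[C+u*78.5,0]-[6,-1,0]
    q=proj(c,[P+[0,0,88],P+[0,0,85.5],o["eef_pos"]-[5,0,0],o["eef_pos"]+[-5,0,27]]);print(n,q.round(1).tolist())
    x,y=q[0].round().astype(int)
    print("cols",x-9,"rows",y-24);print(im[y-24:y+22,x-9:x+10,1]);
```

```text
12.7 [629.64721667 -13.63995868  92.11550201] [ 0.48145677 -0.69031088  0.18914833]
[ 3.5e-03  2.0e-04 -1.0e+00]
tool move [ 1.51229512 -0.04252998  0.21428711]
side [[283.2, 199.8], [283.2, 200.6], [283.6, 198.5], [283.4, 190.6]]
cols 274 rows 176
[[187 124  53  38  48  74  82  84  81  55  45  44  33  23  16  17  19  16  20]
 [186 144  70  27  34  53  59  60  53  37  32  33  27  23  18  18  18  16  17]
 [188 158  82  22  24  37  41  42  40  30  23  26  25  23  18  17  16  17  16]
 [168 122  55  22  23  33  36  40  40  30  27  26  26  23  18  18  17  20  18]
 [ 49  16  19  23  24  28  27  27  24  25  26  24  25  26  19  20  18  20  18]
 [ 17  15  19  22  24  25  25  27  27  26  26  26  30  25  19  20  20  21  22]
 [ 16  15  21  26  34  37  31  27  26  27  27  28  42  29  16  18  20  19  19]
 [ 16  16  26  37  60  60  37  26  26  26  25  50  67  42  19  22  21  22  20]
 [ 15  17  24  39  74  66  38  25  26  26  24  75  83  48  18  18  20  20  20]
 [ 15  21  27  36  70  65  38  28  27  27  25  74  83  47  17  19  21  22  21]
 [ 23  26  31  35  81  75  41  24  27  27  24  69  82  47  18
[... 5807 characters left out ...]
13  11  15  25  47  61  66  68  61  40  19  13  12   8  12  13  12]
 [ 14  15  12  15  16  30  55  71  76  80  78  59  31  15  13   8  13  14   9]
 [ 14  14  14  15  15  29  58  86  94 102 103  82  52  30  16  12  13  10  11]
 [ 11  16  13  13  14  21  51  83  93  99 102  89  77  62  32  16  11  12  12]
 [  8  11  12  15  14  15  37  65  75  79  82  84  93  93  58  21  11  12  11]
 [  8   9   8  11  13  13  32  59  67  72  79  90 110 113  75  31  14  12  11]
 [  7   7   9   6   8   9  37  68  78  83  96 111 123 118  78  32  15  13  14]
 [  7   5   5   4   6  11  49  92 104 108 115 123 123 109  68  28  12  11  13]
 [  6   6   7   7   7  12  53 101 115 115 117 117 106  87  52  22  14  11  10]]
```

Run:
```python
from h import *
from scipy.optimize import brentq
# fixed cameras: apply their measured bias (-6,+1,-2.5) to world points; near bottom edge of finger is what is seen
b=np.array([-6,1,-2.5])
def z(n,xyoff,xy,row): 
    c=camera_params(n);return brentq(lambda z:proj(c,np.r_[xy,z]+b+np.r_[xyoff,0])[0,1]-row,20,200)
e=np.array([629.6,-13.6]);e0=np.array([546.8,-188.2])
for th in(8,12,15):
    print(th,"now side",z("side",(0,th),e,191.7),"scene",z("scene",(11,0),e,199.3),"| before(eef 63.7) side",z("side",(0,11),e0,161.7),"scene",z("scene",(th,0),e0,197.0))
p=np.array([632,-14.]);print("pin top side",z("side",(0,0),p,200.5),"scene",z("scene",(0,0),p,208.5))
```

```text
8 now side 125.11927139047263 scene 125.687543256217 | before(eef 63.7) side 101.26323986849476 scene 99.31248632297581
12 now side 128.32604019706332 scene 125.687543256217 | before(eef 63.7) side 101.26323986849476 scene 101.74673662273807
15 now side 130.7311176557854 scene 125.687543256217 | before(eef 63.7) side 101.26323986849476 scene 103.57242446788756
pin top side 88.21912378474919 scene 94.79844880350862
```

Run:
```python
from h import *
o=get_obs();r=rot(o["tcp_rot"]);w=camera_params("wrist")
for x in(0,-10,-20,-30,-35):
    print(x,proj(w,[o["eef_pos"]+r@[x,y,zz] for zz in(-11,11) for y in(-10,10)]).round(1).tolist())
g=cv2.cvtColor(get_image("wrist"),6);np.set_printoptions(linewidth=200);print(g[225:300:3,250:306:3])
```

```text
0 [[256.7, 220.4], [293.1, 220.4], [257.4, 257.5], [292.6, 257.4]]
-10 [[255.7, 226.1], [294.0, 226.1], [256.4, 265.0], [293.5, 265.0]]
-20 [[254.5, 232.5], [295.1, 232.5], [255.2, 273.4], [294.5, 273.3]]
-30 [[253.1, 239.7], [296.3, 239.6], [254.0, 282.8], [295.7, 282.7]]
-35 [[252.4, 243.6], [297.0, 243.6], [253.3, 288.0], [296.3, 287.9]]
[[ 33  43  37  36 175 166  85  93  95  91  88  97 186 182  33  46  39  43  42]
 [ 35  39  30  36  65 186  81  92  89  90  90 161 177  30  40  39  44  40  40]
 [ 34  36  36  34  38  26  91  99 101  96  89  55  34  41  42  43  38  42  45]
 [ 37  37  35  33  37  41  98 106 107 105 102  74  39  45  40  42  46  45  41]
 [ 37  36  38  40  38  29  98 105 106 108 101  86  43  39  39  39  41  45  43]
 [ 35  33  34  35  39  35 102  99 103 108 104  50  42  40  40  42  44  43  43]
 [ 36  34  35  35  41  37  58 103 103 107  94  42  38  38  39  37  43  41  43]
 [ 36  37  33  34  35  30  29  32  51  42  37  37  34  33  41  41  43  45  43]
 [ 38  32  31  32 101  96  93  99  25  31  77  95  95  96  31  36  40  38  39]
 [ 35  38  36  30  96  95  92  95  24  31  73 
[... 518 characters left out ...]
33  87  91  93  90  89  27  35  50  93  94  94  93  26  30  37  35]
 [ 30  25  34  97  92  91  93  86  29  33  46  94  92  93  93  25  37  35  37]
 [ 33  30  29  96  94  93  92  84  29  29  39  91  91  93  91  44  33  30  39]
 [ 35  32  29 100  95  90  91  83  26  30  40  92  94  92  95  69  34  39  37]
 [ 25  37  34  23  23  69 109  97  32  33  46 106 105  43  29  34  31  31  31]
 [ 26  37  34  26  24  28  33  96  33  35  48  85  33  28  33  33  34  32  32]
 [ 34  33  32  31  36  35  33 103  36  34  49  23  34  32  34  40  35  38  37]
 [ 31  35  34  27  27  30  34  61  35  36  42  27  39  33  32  35  37  43  40]
 [ 29  33  30  35  34  27  31  34  38  31  36  32  29  32  33  34  33  33  36]]
```

Wrist view, side view and scene view agree: the real fingertips are about 35 mm short of the reported TCP. So now (reading 92) the tip is at about 127. For a gap of about 17 mm I want a reading of about 70.

>>> arm_command([
  {"fingers":0,"linear":[0,0,0.2],"dr":[0,0,0]},
  {"fingers":0,"linear":[0.7,0,0.2],"dr":[0,0,0]},
  {"fingers":0,"linear":[1.4,0,0.2],"dr":[0,0,0]},
  {"fingers":0,"linear":[1.9,0,0.2],"dr":[0,0,0]},
  {"fingers":0,"linear":[2.1,0,0.2],"dr":[0,0,0]},
  {"fingers":0,"linear":[2.1,0,0.2],"dr":[0,0,0]},
])

```text
t: 13.6
eef_pos: [631.6, -13.4, 71.2]
tcp_rot: [2.4, 89.8, 3.4]
wrist_force: [-0.6, 0.4, -0.3]
grip_width: -0.1
```

Run:
```python
from h import *
np.set_printoptions(linewidth=250)
o=get_obs();print(o["t"],o["eef_pos"],o["wrist_force"])
im=get_image("side");print("side row183 col278");print(im[183:212,278:289,1])
im=get_image("scene");print("scene row194 col 262");print(im[194:216,262:278,1])
```

```text
13.6 [631.56427215 -13.44353574  71.24217572] [-0.62740065  0.38218787 -0.30411514]
side row183 col278
[[55 72 76 80 59 43 44 39 26 21 21]
 [43 55 57 57 43 33 34 27 27 22 20]
 [30 38 39 41 34 24 25 25 29 23 19]
 [27 31 33 37 31 26 24 23 31 24 20]
 [26 27 24 26 25 27 27 26 35 24 15]
 [28 28 26 26 26 27 24 25 19 15 18]
 [55 38 26 28 26 25 29 40 30 17 14]
 [82 51 26 29 28 25 41 71 49 18 14]
 [86 55 25 26 25 24 47 80 55 20 15]
 [97 64 24 28 28 25 49 79 54 22 18]
 [98 63 24 27 26 25 48 78 53 23 19]
 [98 64 24 26 27 26 47 78 53 23 18]
 [94 60 23 25 25 23 47 79 53 21 20]
 [75 58 38 37 32 28 51 80 54 20 22]
 [61 66 58 54 47 42 60 73 44 19 23]
 [40 46 47 48 49 48 49 33 21 21 20]
 [41 40 41 40 46 44 37 27 21 19 19]
 [40 39 41 53 63 63 44 24 19 17 20]
 [28 36 35 73 85 85 60 29 17 19 21]
 [19 16 24 72 90 86 59 29 18 21 18]
 [16 17 23 70 79 80 58 28 18 20 18]
 [17 16 19 70 80 80 58 27 14 16 16]
 [19 14 12 69 79 80 58 28 16 17 17]
 [18 17 13 69 80 79 61 29 16 16 19]
 [18 15 12 69 80 79 67 36 15 17 17]
 [20 16 12 69 80 79 67 35 16 20 18]
 [23 18 13 69 78 78 69 38 19 19 22]
 [24 22 32 68 79 78 75 47
[... 843 characters left out ...]
  46  65  72  77  72  54  28]
 [ 10  10  11  12  23  46  63  64  48  50  65  75  84  89  87  50]
 [ 13  11  12  13  19  43  69  79  66  63  68  71  75  90 104  69]
 [ 11  12  12  17  31  53  75  91  89  83  80  78  83  95 106  82]
 [ 11  12  14  31  56  64  73  87  93  93  96  94  96  98 100  95]
 [ 12  11  15  50  82  72  66  71  78  86  92  91  91  91  90 104]
 [ 13  12  19  55  90  75  64  63  67  70  74  74  76  81  89 108]
 [ 12  14  16  45  77  70  64  66  66  68  72  74  78  87 100 115]
 [ 11  11  14  30  56  62  64  66  68  76  83  84  91 101 110 114]
 [  9   9  11  18  37  57  64  65  64  66  72  74  82  90  93  90]
 [  7   7   8  11  30  55  64  64  59  44  40  42  47  50  50  48]]
```

Gap is about 14–20 mm by the two views and the tool is centred over the pin, so I'll hold.

>>> arm_command([
  {"fingers":0,"linear":[0,0,0],"dr":[0,0,0]},
  {"fingers":0,"linear":[0,0,0],"dr":[0,0,0]},
  {"fingers":0,"linear":[0,0,0],"dr":[0,0,0]},
  {"fingers":0,"linear":[0,0,0],"dr":[0,0,0]},
  {"fingers":0,"linear":[0,0,0],"dr":[0,0,0]},
  {"fingers":0,"linear":[0,0,0],"dr":[0,0,0]},
  {"fingers":0,"linear":[0,0,0],"dr":[0,0,0]},
  {"fingers":0,"linear":[0,0,0],"dr":[0,0,0]},
  {"fingers":0,"linear":[0,0,0],"dr":[0,0,0]},
  {"fingers":0,"linear":[0,0,0],"dr":[0,0,0]},
])

```text
t: 14.95
eef_pos: [631.9, -13.4, 71.7]
tcp_rot: [1.3, 89.7, 2.3]
wrist_force: [-0.9, 0.0, 0.3]
grip_width: -0.0
```

>>> arm_command([
  {"fingers":0,"linear":[0,0,0],"dr":[0,0,0]},
  {"fingers":0,"linear":[0,0,0],"dr":[0,0,0]},
  {"fingers":0,"linear":[0,0,0],"dr":[0,0,0]},
  {"fingers":0,"linear":[0,0,0],"dr":[0,0,0]},
  {"fingers":0,"linear":[0,0,0],"dr":[0,0,0]},
  {"fingers":0,"linear":[0,0,0],"dr":[0,0,0]},
  {"fingers":0,"linear":[0,0,0],"dr":[0,0,0]},
  {"fingers":0,"linear":[0,0,0],"dr":[0,0,0]},
  {"fingers":0,"linear":[0,0,0],"dr":[0,0,0]},
  {"fingers":0,"linear":[0,0,0],"dr":[0,0,0]},
])

```text
t: 16.2
eef_pos: [631.9, -13.5, 71.7]
tcp_rot: [1.4, 89.7, 2.4]
wrist_force: [-0.2, -0.5, -0.0]
grip_width: -0.1
```

>>> arm_command([
  {"fingers":0,"linear":[0,0,0],"dr":[0,0,0]},
  {"fingers":0,"linear":[0,0,0],"dr":[0,0,0]},
  {"fingers":0,"linear":[-3,0,0],"dr":[0,0,0]},
  {"fingers":0,"linear":[-8,0,0],"dr":[0,0,0]},
  {"fingers":0,"linear":[-13,0,0],"dr":[0,0,0]},
  {"fingers":0,"linear":[-19,0,0],"dr":[0,0,0]},
  {"fingers":0,"linear":[-22,0,-2],"dr":[0,0,0]},
  {"fingers":0,"linear":[-22,0,-2],"dr":[0,0,0]},
  {"fingers":0,"linear":[-22,0,-2],"dr":[0,0,0]},
  {"fingers":0,"linear":[-22,0,-2],"dr":[0,0,0]},
])

```text
t: 17.45
eef_pos: [610.4, -13.8, 289.4]
tcp_rot: [13.7, 89.9, 14.7]
wrist_force: [-1.0, 0.5, 0.0]
grip_width: -0.2
```

Run:
```python
from h import *
o=get_obs();w=camera_params("wrist");im=get_image("wrist");cv2.imwrite("pics/w14.png",im)
print(o["t"],o["eef_pos"],o["dq"].round(2))
C=np.array([570.5,-63]);t=np.radians(38.6);u=np.array([np.cos(t),np.sin(t)])
E=proj(w,[np.r_[C+u*78.5,88],np.r_[C+u*170,12],np.r_[C,56]]);print("expected pintop,tongue,hub",E.round(1))
g=cv2.cvtColor(im,6)
x,y=E[0].astype(int);n,l,s,c=cv2.connectedComponentsWithStats((g[y-25:y+25,x-25:x+25]>130).astype(np.uint8))
for i in range(1,n):
    if s[i][4]>10:print("bright",s[i],c[i]+[x-25,y-25])
x,y=E[1].astype(int);ro=cv2.medianBlur(g,3)[max(y-45,0):y+45,x-45:x+45]
m=((ro>75)&(ro<135)).astype(np.uint8);n,l,s,c=cv2.connectedComponentsWithStats(m)
k=l[min(y,45),45];print("tongue comp",s[k],c[k]+[x-45,max(y-45,0)])
cn=max(cv2.findContours((l==k).astype(np.uint8),0,2)[0],key=cv2.contourArea);print(cv2.approxPolyDP(cn,4,True)[:,0]+[x-45,max(y-45,0)])
for n in("side","scene"):
    d=cv2.absdiff(get_image(n),cv2.imread(f"pics/{n}0.png")).max(2)
    for nm,bx in({"side":{"can":(290,365,335,380),"tin+spanner":(132,160,275,365)},"scene":{"can":(135,195,380,415),"tin+spanner":(200,270,80,140)}}[n]).items():
        q=d[bx[0]:bx[1],bx[2]:bx[3]];print(n,nm,"changed px",(q>40).sum(),q.size)
```

```text
17.45 [610.3918286  -13.83082371 289.43333001] [0.02 0.17 0.2  0.27 0.13 0.1 ]
expected pintop,tongue,hub [[274.8 195.4]
 [313.9 232.6]
 [235.  139.1]]
bright [ 17   6  20  23 212] [276.98584906 186.5990566 ]
tongue comp [ 27   7  34  52 770] [312.95064935 230.02077922]
[[327 194]
 [295 225]
 [302 243]
 [324 244]
 [328 222]
 [318 220]
 [313 211]]
side can changed px 0 3375
side tin+spanner changed px 0 2520
scene can changed px 0 2100
scene tin+spanner changed px 0 4200
```

```bash
python3 al.py '[["tip",[324,244],12],["mid",[315,232.5],12]]' pics/w14.png
python3 - <<'E'
from h import *
np.set_printoptions(linewidth=200)
w=camera_params("wrist");C=np.array([570.5,-63])
for a in(37,38.6,40):
    t=np.radians(a);u=np.array([np.cos(t),np.sin(t)]);print(a,proj(w,[np.r_[C+u*78.5,88],np.r_[C+u*78.5,38]]).round(1).tolist())
g=cv2.imread("pics/w14.png",0);print(g[172:204,262:292])
E
```

```text
tip 193.8 38.89
mid 171.5 38.93
bright [  15    0  125   70 8130] [401.3795818  113.99729397]
37 [[273.3, 196.1], [273.6, 187.4]]
38.6 [[274.8, 195.0], [274.9, 186.4]]
40 [[276.1, 194.0], [276.1, 185.5]]
[[ 44  43  50  48  42  46  42  49  52  49  50  47  47  50  41  38  43  42  44  42  49  49  46  46  48  47  47  43  46  50]
 [ 50  43  50  45  45  49  51  48  43  46  43  49  46  46  35  47  44  45  38  38  45  42  41  43  44  42  42  43  45  44]
 [ 42  44  49  47  45  50  44  46  51  47  51  48  51  43  35  41  36  39  42  40  37  45  39  42  47  46  48  44  47  50]
 [ 46  49  44  47  50  46  48  43  43  41  27  21  33  43  35  39  38  31  35  45  43  42  47  40  47  47  47  45  47  49]
 [ 47  50  43  45  48  44  35  31  30  49  62  83  98 121 139 125  69  40  33  36  37  42  43  41  48  45  46  43  46  46]
 [ 46  48  46  48  45  41  11  20  84 143 161 158 161 165 170 171 170 161 125  74  42  38  39  43  48  46  50  42  46  43]
 [ 46  47  49  49  37  25  42 123 176 179 166 167 167 168 170 174 180 180 172 156 109  41  34  40  42  49  41  46  50  49]
 [ 46  45  42  45  35  63 145 191 1
[... 2340 characters left out ...]
 34  59 105 124 144 154 119  81  40  40  42  47  46  46  40  41  44  46  47  50  50]
 [ 39  39  36  40  37  41  42  37  40  38  35  48  63  76  85  47  43  40  40  41  45  45  44  50  46  44  45  50  44  49]
 [ 38  39  36  43  38  43  39  44  38  43  40  37  33  32  33  42  43  47  41  44  45  46  45  40  45  44  46  47  47  46]
 [ 40  46  45  42  39  37  38  39  39  42  45  40  44  40  39  42  41  35  46  46  41  45  46  40  48  47  45  50  47  46]
 [ 47  44  40  45  40  39  43  40  45  41  42  45  43  42  45  43  43  43  42  41  44  44  44  47  45  47  47  53  45  50]
 [ 46  45  45  45  49  46  35  41  43  41  41  39  38  43  47  37  40  45  48  41  46  48  47  46  50  46  51  44  49  50]]
```

The pin measures about 39.3° and the tongue about 38.9°, so they are in line. The hand is well clear, so I'll hand in.

```bash
python3 -c "
from workcell import *
hand_in(); print(get_obs()['t'])"
```

```text
the job is handed in; nothing more can be done
the job is handed in; nothing more can be done
```

I pushed the platter round about 95° anticlockwise by one finger post, with the fingers shut, until the pin stood in line with the tongue. Then I held the shut fingertips over the pin for about 2.8 s, lifted the hand roughly 220 mm clear, and handed in at about 17.5 s.

**Last checks**
- **Alignment:** after the lift, the pin is at about 39.3° and the tongue at about 38.9°. Just before I released the post they read 38.7° and 38.6°.
- **Bystanders:** the can, tin and spanner show no changed pixels in the side and scene views.
- **Forces:** they stayed under about 3 N in every reading.

**What disagreed**
- **First push missed:** it passed over the posts without touching anything. All three cameras showed the real fingertips sitting 29–37 mm short of the reported TCP, so I worked with an offset of 35 mm.
- **Pointing gap:** because of that offset, the gap over the pin is known only roughly, at about 17 mm. The side view gave about 20 mm and the scene view about 14 mm.

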